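# Set the tilt of a labeller's product rest with a pendulum gauge

### The arm

A 7-joint arm with a two-finger parallel gripper is mounted at the origin on the work surface. World frame = base frame: x ahead of the robot, y to its left, z up, the work surface at z = 0. Lengths are in m, angles in rad, forces in N, time in s.
With the tool pointing down it reaches from about 0.4 to 0.85 m from the base axis. Payload 6.9 kg.
Tool frame: the origin (TCP) lies at the very end of the fingers, on their centre line; the grasp point (between the pads) lies 19 mm behind it; z points along the fingers, y is the line along which they close (so a half turn about z gives the same grasp; the last joint's range is limited). The gripper opens to 85 mm and grips with 20 to 120 N. Pads are 22 mm wide; open, the fingers measure 114 mm over their backs; the gripper's body (76 mm by 85 mm) begins 54 mm behind the grasp point. The pads swing forward as they close: fully open they stand 13 mm farther back than shut.
Start: joints at [-1.004, 0.507, -0.238, 1.5, 0.126, 1.149, -0.155], TCP at [0.278, 0.56, 0.231] pointing down, gripper open.
Joint ranges: [-3.08, 3.08], [-0.24, 2.05], [-1.43, 1.35], [0, 2.5], [-1.52, 4.66], [0.17, 1.96], [-2.89, 2.89]. Speed limits (rad/s): [2.39, 2.39, 3.14, 3.14, 3.14, 3.14, 3.14].

### API

Orientations are given as a 3x3 rotation matrix whose columns are the frame's x, y, z axes.
In Python, from rig import robot gives the robot as it stands.
- The arm moves only by the tool arm_command, never from a script. Its argument "targets" is a list of rows, each an object of numbers: "dx", "dy", "dz": the shift along the world's x, y, z in units of 150 mm (1.0 is 150 mm); "ax", "ay", "az": the turn, a rotation vector about the world's x, y, z in units of 360 degrees (1.0 is 360 degrees); "hand": the opening, from 0 (shut) to 1 (fully open). A call has 1 to 10 rows; each row shifts and turns the commanded pose from where the row before left it; what a row does not reach is not made up. A row lasts 1/8 s, in which the tool goes at most 62.5 mm and 10.7 degrees, less where a joint would pass 70% of its speed; a pose out of reach is approached as far as the arm can. A call with a number of a shift or a turn outside -1 to 1 is refused whole. A call with a gripper value outside its range is refused whole. The fingers move at their own pace and stop on an object; "force" is the grip in N (left out, the last holds). Time passes only in rows, so rows that do not move let the fingers close. It gives the time, the measured TCP pose, the force, the opening and the grip force at its end, in the units of the state.
- robot.get_obs(): the state, without advancing time (a new reading comes with each control period).
- robot.capture(name): name is "scene" or "top" or "wrist"; returns a dict with "pixels" (384x512x3 uint8, red, green, blue), "intrinsics" (3x3 intrinsics, pixels), "origin" and "attitude" of the camera in the world; the wrist camera has in their place "hand_eye" (4x4, takes a point from camera to tool coordinates, whose origin is the TCP and whose axes are the flange's). Camera axes: x right, y up, looking along -z (the intrinsics and any distortion apply to the point x, -y, -z); pixel columns grow to the right and rows downward; lengths in m; the calibration is good to about 2 mm. A picture is of the moment at which its call begins: read the wrist's pose just before it. There is no depth.
- robot.hand_in(): hands the job in; it is judged then, once.
The state is a dict: "time_s": time; "joint_positions": joint angles; "joint_velocities": joint speeds; "effort": joint torques, N m; "tool_pos": TCP position; "ee_rot": TCP orientation; "wrist_force": force on the tool from outside, world axes, zero at the start; "ft_torque": the same for the moment, N m; "grip_width": finger opening in m; "grip_force": force on a finger pad.
Only numpy, scipy, OpenCV 4.12 (cv2) and the standard library are available. Lean on these libraries where they do the work, as an engineer would, in place of code of your own. Each camera call takes 0.05 s, during which the arm holds its last target. There are 200 camera calls.

### The job

A jar broke on the labeller's tilting product rest: wipe the three glass shards off its bed into the catch tray with the scraper block, not with the fingers, and put the scraper back down on the table. Then stand the angle gauge squarely along the clean bed, dial facing away from the robot, towards the end away from the tray, and press and rock the bed down with it, its base flat on the bed, until the swinging pointer settles on the set mark. Finish holding the gauge there, gripped and pressed down, so that the clamp can be tightened; leave the two whole jars standing where they are.

Things in the scene. Friction and masses are not known exactly. Their poses are not given: they have to be found in the camera images.
- rest: a label applicator's tilting product rest, fixed on the table: aluminium base plate 150 (x) by 360 mm (y), 10 mm thick; two white cheeks carry the bed, a catch tray stands towards +y. Origin on the table under the bed's pivot, z up, y along the bed towards the tray, x along the pivot shaft. A slack clamp lever hangs on the +x cheek. Cheek tops (56 mm above the table) stay below the bed's top
- bed: the rest's bed: flat aluminium plate 108 (x) by 180 mm (y), a lip 4 mm thick and 8 mm high along each long side (100 mm between), ends open; hinged mid-length on a shaft along x. Origin on the shaft; top face 20 mm above it, 66 mm above the table. Spring-held level; its -y end pushes down up to 0.60 rad (about +x). Gives from 0.27 Nm, plus 0.45 Nm per rad: 7 to 12 N pressed midway along the -y half
- bed_top (a point): middle of the bed's top face, straight over the shaft; moves with the bed
- pivot (a point): the axis of the bed's shaft, on the rest's centre line, fixed, 46 mm above the table; its axes are the rest's
- tray (a point): middle of the catch tray's inner floor, 150 mm from the shaft; axes as the rest's. Open sheet-steel tray, inside 144 by 144 mm, floor 13 mm and rim 44 mm above the table; the bed's +y end overhangs it by 12 mm
- shard1: amber glass shard of a broken jar, about 30 x 20 x 7 mm, 11 g, lying loose on the bed; origin at the middle of its underside
- shard2: amber glass shard, about 25 x 22 x 7 mm, likewise
- shard3: amber glass shard, about 28 x 18 x 7 mm, likewise
- scraper: scraper block standing on its foot on the table: grey plastic foot 84 mm (x) by 24 mm (y) by 30 mm high, on it an upright wooden grip 64 mm (x) by 18 mm (y, the way to pinch it) from 30 to 71 mm height; 0.14 kg. Origin at the middle of its underside, z up. It is pushed along its y, either way
- gauge: pendulum angle gauge: steel base 36 (x) by 100 (y) by 14 mm high; on it a round black case 100 mm across, 28 mm thick (x), centre 66 mm above the underside, top at 116 mm; pinch the case across x near its top (flat faces, at least 40 mm wide from 112 mm down). White dial on the +x face, graduated every 10 degrees. 0.28 to 0.44 kg. Origin at the middle of its underside, z up
- pointer (a joint): swing of the black pointer, which hangs from the dial's centre and always settles plumb in about a second: 0 when the gauge is upright, positive (rad) when the gauge is turned about its own +x (its top leaning to its -y side); the tip then lies towards the gauge's -y
- pointer_tip (a point): tip of the pointer, 40 mm from the dial's centre, 16 mm in front of the gauge's middle plane
- mark (a joint): where the set mark stands, counted like the pointer (rad): the pointer is on the mark when both joints read the same. Stiff; differs from start to start, always positive, 0.17 to 0.42
- mark_tip (a point): the point at the inner end of the set mark where the pointer's tip should stand, 40 mm from the dial's centre. The mark is a short steel tab with a black line, 7 mm wide, on the dial's rim
- jar_a: amber jar with black lid, 62 mm across, 78 mm high, bystander; origin under its middle
- jar_b: another such jar, bystander

How it is judged:
By the outcome, as a careful person would: the job done as asked, in the order asked, and still so for the second after the job is handed in, while the arm keeps its last pose, push and grip.
It also fails if it takes over 72 s, if anything falls off the work surface, if the arm or the gripper's body presses on something with over 40 N, if the wrist force passes 120 N, or if a joint passes its speed limit or range.

## Working session

There is one attempt and no reset: what is moved stays moved. The work goes in short steps, Python scripts to look and compute and a tool call to move; the robot and the scene stay as the last step left them, time stands still between calls to the robot, and variables do not carry over. Pictures are saved under pics/ and viewed, at most 10 in all, crops included, and the job is handed in when it is done.

Besides the shell and the picture viewer there is one more tool, called after "Request:" as name([rows], argument=value, ...), one row to a line, values as JSON. arm_command: Moves the arm, as the interface text tells. Shifts and turns lie within -1 to 1; 1 stands for 150 mm of shift or 360 degrees of turn. Its arguments: {"type":"object","properties":{"targets":{"type":"array","items":{"type":"object","properties":{"dx":{"type":"number","minimum":-1,"maximum":1},"dy":{"type":"number","minimum":-1,"maximum":1},"dz":{"type":"number","minimum":-1,"maximum":1},"ax":{"type":"number","minimum":-1,"maximum":1},"ay":{"type":"number","minimum":-1,"maximum":1},"az":{"type":"number","minimum":-1,"maximum":1},"hand":{"type":"number"}}}},"force":{"type":"number"}},"required":["targets"]}

```bash
mkdir -p pics
cat > h.py <<'E'
import numpy as np, cv2
from rig import robot
np.set_printoptions(precision=4,suppress=True)
def snap(n,f):
    o=robot.get_obs(); c=robot.capture(n); cv2.imwrite('pics/'+f,c['pixels'][:,:,::-1])
    if n=='wrist':
        T=np.eye(4);T[:3,:3]=o['ee_rot'];T[:3,3]=o['tool_pos'];H=T@np.array(c['hand_eye']);R,t=H[:3,:3],H[:3,3]
    else: R,t=np.array(c['attitude']),np.array(c['origin'])
    np.savez('pics/'+f+'.npz',K=c['intrinsics'],R=R,t=t)
    return c
def ray(f,px,z):
    d=np.load('pics/'+f+'.npz');K,R,t=d['K'],d['R'],d['t']
    p=np.array(px,float).reshape(-1,2); v=np.c_[p,np.ones(len(p))]@np.linalg.inv(K).T
    v=(v*[1,-1,-1])@R.T
    return t+v*((np.asarray(z)-t[2])/v[:,2])[:,None]
def proj(f,P):
    d=np.load('pics/'+f+'.npz');K,R,t=d['K'],d['R'],d['t']
    c=((np.array(P,float).reshape(-1,3)-t)@R)*[1,-1,-1]; q=c@K.T; return q[:,:2]/q[:,2:]
E
python3 - <<'E'
from h import *
o=robot.get_obs(); print({k:np.array(v) for k,v in o.items()})
a=snap('scene','s0.png'); b=snap('top','t0.png'); 
for c in (a,b): print({k:np.array(v) for k,v in c.items() if k!='pixels'})
E
```

```text
{'time_s': array(0.), 'joint_positions': array([-1.0035,  0.5083, -0.2375,  1.5012,  0.1257,  1.1489, -0.1548]), 'joint_velocities': array([ 0.    ,  0.001 ,  0.0004,  0.0004, -0.0017, -0.0008, -0.0005]), 'effort': array([  0.0005, -62.0589,  -2.1865, -24.966 ,   0.0127,   0.0118,
         0.    ]), 'tool_pos': array([0.2784, 0.559 , 0.2304]), 'ee_rot': array([[-0.8952,  0.4456, -0.0007],
       [ 0.4456,  0.8952, -0.0017],
       [-0.0001, -0.0018, -1.    ]]), 'wrist_force': array([-1.0032,  0.3126,  0.8917]), 'ft_torque': array([-0.0227, -0.005 , -0.0055]), 'grip_force': array(0.), 'grip_width': array(0.0856)}
{'intrinsics': array([[392.8257,   0.    , 248.6491],
       [  0.    , 392.8257, 191.3169],
       [  0.    ,   0.    ,   1.    ]]), 'origin': array([ 1.1312, -0.6661,  0.6811]), 'attitude': array([[ 0.7408, -0.392 ,  0.5455],
       [ 0.6716,  0.4185, -0.6114],
       [ 0.0114,  0.8193,  0.5733]])}
{'intrinsics': array([[423.5794,   0.    , 262.4669],
       [  0.    , 423.5794, 193.7751],
       [  0.    ,   0.    ,   1.    ]]), 'origin': array([ 0.3345, -0.0159,  1.034 ]), 'attitude': array([[-0.0232,  0.9733, -0.2282],
       [-0.9997, -0.0229,  0.0039],
       [-0.0015,  0.2283,  0.9736]])}
```

View pics/t0.png

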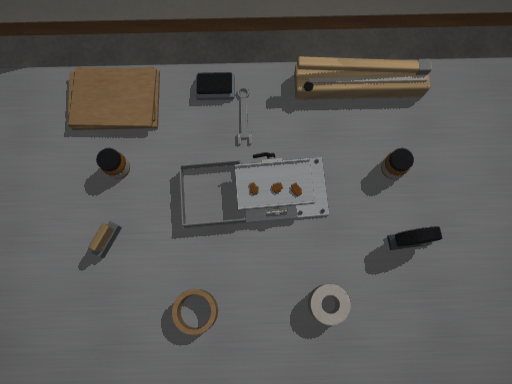

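View pics/s0.png

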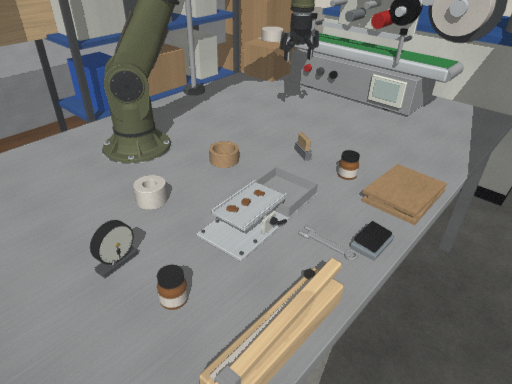

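The top view has the bed at px (275,187), with shards at (253,188), (277,187) and (296,189). The tray is to its left (+y) at (213,195). The scraper is at (103,240), the gauge at (414,238), and the jars at (113,162) and (399,162). In the scene view the dial faces +x/-y. Next I'll make a zoomed montage.

Run:
```python
from h import *
im=cv2.imread('pics/t0.png')
def cr(x,y,w,h,s): return cv2.resize(im[y:y+h,x:x+w],None,fx=s,fy=s,interpolation=cv2.INTER_CUBIC)
m=np.zeros((590,800,3),np.uint8)
a=cr(175,145,160,85,5);m[:425]=a
b=cr(80,215,50,40,4);m[428:588,:200]=b
c=cr(380,220,70,40,4);m[428:588,210:490]=c
s=cv2.imread('pics/s0.png')[210:285,80:150];s=cv2.resize(s,None,fx=2.1,fy=2.1,interpolation=cv2.INTER_CUBIC);m[428:428+s.shape[0],500:500+s.shape[1]]=s
cv2.imwrite('pics/m0.png',m)
```

```text
(no output)
```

View pics/m0.png

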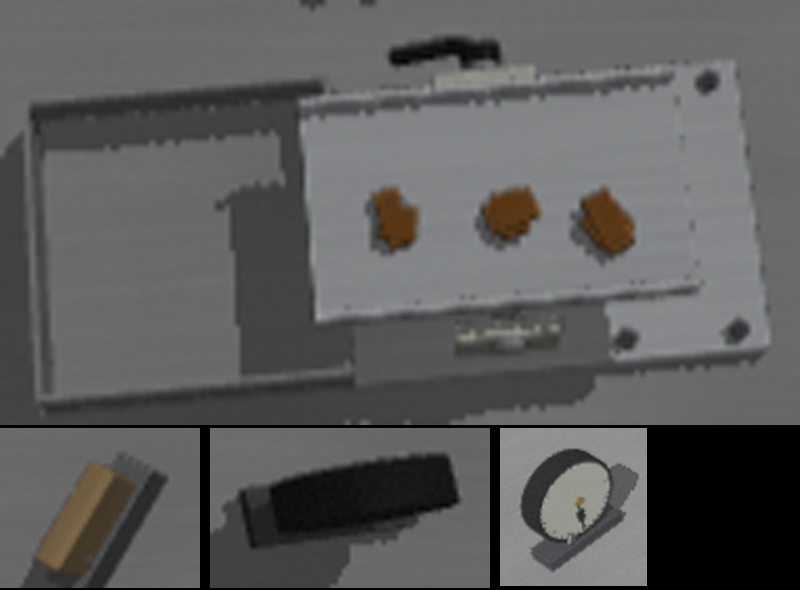

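Run:
```python
from h import *
def c5(l): return np.array(l)/5.+[175,145]
b=ray('t0.png',c5([(302,98),(318,320),(683,72),(697,288)]),.074); print('bed TL BL TR BR',b, b.mean(0))
d=(b[0]+b[1]-b[2]-b[3]);print('yaw y-axis',np.degrees(np.arctan2(-d[0],d[1])),'len',np.linalg.norm(d)/2)
d=(b[0]+b[2]-b[1]-b[3]);print('yaw x-axis',np.degrees(np.arctan2(d[1],d[0])),np.linalg.norm(d)/2)
p=ray('t0.png',c5([(735,62),(770,350)]),.01);print('plate',p,np.degrees(np.arctan2(*(p[0]-p[1])[[1,0]])))
print('shards',ray('t0.png',c5([(393,216),(512,212),(607,220)]),.07))
s=ray('t0.png',np.array([(97,460-428),(135,483-428),(37,565-428),(72,577-428)])/4+[80,215],.071);print('scr',s,s.mean(0),np.degrees(np.arctan2(*(s[0]+s[1]-s[2]-s[3])[[1,0]])))
g=ray('t0.png',np.array([(270-210,480-428),(447-210,455-428),(458-210,500-428),(280-210,530-428)])/4+[380,220],[.066,.1,.07,.066]);print('gauge',g,g.mean(0))
gb=ray('t0.png',np.array([(242-210,488-428),(252-210,547-428)])/4+[380,220],.014);print(gb)
```

```text
bed TL BL TR BR [[ 0.632   0.0427  0.074 ]
 [ 0.5248  0.0362  0.074 ]
 [ 0.6406 -0.1382  0.074 ]
 [ 0.5357 -0.1395  0.074 ]] [ 0.5833 -0.0497  0.074 ]
yaw y-axis 3.14270809976648 len 0.17855483953003634
yaw x-axis 2.0913686959566435 0.1060838169118985
plate [[ 0.6656 -0.173   0.01  ]
 [ 0.5172 -0.1819  0.01  ]] 3.462408471330052
shards [[ 0.5744  0.0008  0.07  ]
 [ 0.575  -0.0551  0.07  ]
 [ 0.5701 -0.0995  0.07  ]]
scr [[0.4998 0.3456 0.071 ]
 [0.486  0.323  0.071 ]
 [0.4404 0.3759 0.071 ]
 [0.4331 0.3556 0.071 ]] [0.4648 0.35   0.071 ] -29.24720048332292
gauge [[ 0.4618 -0.3219  0.066 ]
 [ 0.4689 -0.4107  0.1   ]
 [ 0.4473 -0.4266  0.07  ]
 [ 0.433  -0.3248  0.066 ]] [ 0.4528 -0.371   0.0755]
[[ 0.4642 -0.3209  0.014 ]
 [ 0.4286 -0.3237  0.014 ]]
```

Request:
arm_command([
  {"dx": 0.2, "dy": -0.22, "dz": -0.05, "hand": 1},
  {"dx": 0.2, "dy": -0.22, "dz": -0.05},
  {"dx": 0.2, "dy": -0.22, "dz": -0.05},
  {"dx": 0.2, "dy": -0.22, "dz": -0.05},
  {"dx": 0.2, "dy": -0.22, "dz": -0.05},
  {"dx": 0.2, "dy": -0.22, "dz": -0.05},
  {"dx": 0.05, "dy": -0.05},
  {},
])

```text
invalid input at $.targets[0]: expected keys dx, dy, dz, ax, ay, az, hand
```

Run:
```python
from h import *
snap('wrist','w1.png')
d=np.load('pics/w1.png.npz');print(d['K'],d['R'],d['t'],robot.get_obs()['tool_pos'])
P=[]
for z in (.071,.03):
  print(proj('w1.png',[(.465,.350,z)]))
```

```text
[[343.7556   0.     256.7849]
 [  0.     343.7556 190.1385]
 [  0.       0.       1.    ]] [[ 0.4456 -0.8501 -0.2807]
 [ 0.8952  0.4229  0.1404]
 [-0.0007 -0.3138  0.9495]] [0.207  0.5946 0.3737] [0.2784 0.5592 0.2306]
[[166.2585 388.7878]]
[[174.417  360.7179]]
```

View pics/w1.png

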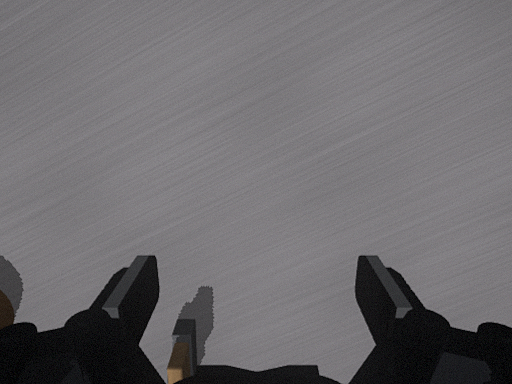

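The move was refused because every row needs all keys. This view, taken before any motion, shows the scraper at about (180,350).

Request:
arm_command([
  {"dx": 0.2, "dy": -0.22, "dz": -0.05, "ax": 0, "ay": 0, "az": 0, "hand": 1},
  {"dx": 0.2, "dy": -0.22, "dz": -0.05, "ax": 0, "ay": 0, "az": 0, "hand": 1},
  {"dx": 0.2, "dy": -0.22, "dz": -0.05, "ax": 0, "ay": 0, "az": 0, "hand": 1},
  {"dx": 0.2, "dy": -0.22, "dz": -0.05, "ax": 0, "ay": 0, "az": 0, "hand": 1},
  {"dx": 0.2, "dy": -0.22, "dz": -0.05, "ax": 0, "ay": 0, "az": 0, "hand": 1},
  {"dx": 0.2, "dy": -0.22, "dz": -0.05, "ax": 0, "ay": 0, "az": 0, "hand": 1},
  {"dx": 0.05, "dy": -0.05, "dz": 0, "ax": 0, "ay": 0, "az": 0, "hand": 1},
  {"dx": 0, "dy": 0, "dz": 0, "ax": 0, "ay": 0, "az": 0, "hand": 1},
])

```text
time_s: 1.15
tool_pos: [0.4662, 0.3537, 0.1861]
ee_rot: [[-0.895, 0.447, -0.0], [0.447, 0.895, 0.0], [0.0, -0.0, -1.0]]
wrist_force: [-0.5, -0.1, 0.2]
grip_width: 0.0855
grip_force: 0.0
```

Run:
```python
from h import *
snap('wrist','w2.png'); o=robot.get_obs()
print(o['tool_pos'],o['joint_positions'],proj('w2.png',[(.465,.350,.071),(.465,.350,.03)]))
```

```text
[0.4653 0.3549 0.1863] [-0.557   0.4838 -0.2093  1.6757  0.1144  0.9942  0.3042] [[251.8289 184.0267]
 [252.4171 170.5144]]
```

View pics/w2.png

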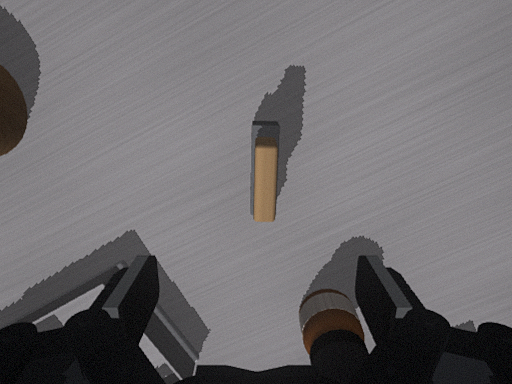

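Run:
```python
from h import *
p=ray('w2.png',[(266,147),(264.5,220),(265,122),(340,350)],[.071,.071,.03,.07]);print(p)
c=p[:2].mean(0);v=p[0]-p[1];print(c,np.linalg.norm(v),np.degrees(np.arctan2(v[1],v[0])))
o=robot.get_obs();R=o['ee_rot'];print(np.degrees(np.arctan2(R[1,0],R[0,0])), (c-o['tool_pos'])[:2]/.15)
```

```text
[[0.4435 0.3729 0.071 ]
 [0.497  0.3454 0.071 ]
 [0.4313 0.3791 0.03  ]
 [0.6479 0.3503 0.07  ]]
[0.4703 0.3592 0.071 ] 0.06014352816660363 152.77489214208717
153.57541061632162 [0.0329 0.0283]
```

The wooden grip lies between px (266,147) and (264.5,220), aligned with the tool, and the jar is well clear. I'll descend and grasp.

Request:
arm_command([
  {"dx": 0.03, "dy": 0.02, "dz": -0.2, "ax": 0, "ay": 0, "az": 0, "hand": 1},
  {"dx": 0, "dy": 0, "dz": -0.3, "ax": 0, "ay": 0, "az": 0, "hand": 1},
  {"dx": 0, "dy": 0, "dz": -0.3, "ax": 0, "ay": 0, "az": 0, "hand": 1},
  {"dx": 0, "dy": 0, "dz": -0.16, "ax": 0, "ay": 0, "az": 0, "hand": 1},
  {"dx": 0, "dy": 0, "dz": 0, "ax": 0, "ay": 0, "az": 0, "hand": 0},
  {"dx": 0, "dy": 0, "dz": 0, "ax": 0, "ay": 0, "az": 0, "hand": 0},
  {"dx": 0, "dy": 0, "dz": 0, "ax": 0, "ay": 0, "az": 0, "hand": 0},
  {"dx": 0, "dy": 0, "dz": 0, "ax": 0, "ay": 0, "az": 0, "hand": 0},
  {"dx": 0, "dy": 0, "dz": 0, "ax": 0, "ay": 0, "az": 0, "hand": 0},
], force=60)

```text
time_s: 2.33
tool_pos: [0.4711, 0.3576, 0.0436]
ee_rot: [[-0.895, 0.446, 0.002], [0.446, 0.895, 0.002], [-0.001, 0.002, -1.0]]
wrist_force: [-1.1, -0.3, 6.5]
grip_width: 0.0171
grip_force: 59.3
```

Request:
arm_command([
  {"dx": 0, "dy": 0, "dz": 0.25, "ax": 0, "ay": 0, "az": 0, "hand": 0},
  {"dx": 0, "dy": 0, "dz": 0.3, "ax": 0, "ay": 0, "az": 0, "hand": 0},
  {"dx": 0.06, "dy": -0.2, "dz": 0.2, "ax": 0, "ay": 0, "az": 0.01, "hand": 0},
  {"dx": 0.1, "dy": -0.36, "dz": 0, "ax": 0, "ay": 0, "az": 0.01, "hand": 0},
  {"dx": 0.1, "dy": -0.36, "dz": 0, "ax": 0, "ay": 0, "az": 0.01, "hand": 0},
  {"dx": 0.1, "dy": -0.36, "dz": 0, "ax": 0, "ay": 0, "az": 0.01, "hand": 0},
  {"dx": 0.1, "dy": -0.36, "dz": 0, "ax": 0, "ay": 0, "az": 0.01, "hand": 0},
  {"dx": 0.1, "dy": -0.36, "dz": 0, "ax": 0, "ay": 0, "az": 0.01, "hand": 0},
  {"dx": 0.1, "dy": -0.36, "dz": 0, "ax": 0, "ay": 0, "az": 0.01, "hand": 0},
  {"dx": 0.06, "dy": -0.36, "dz": 0, "ax": 0, "ay": 0, "az": 0.01, "hand": 0},
])

```text
time_s: 3.58
tool_pos: [0.5788, -0.053, 0.155]
ee_rot: [[-0.999, -0.042, 0.001], [-0.042, 0.999, -0.0], [-0.001, -0.0, -1.0]]
wrist_force: [0.3, 0.8, -1.5]
grip_width: 0.0171
grip_force: 59.0
```

Request:
arm_command([
  {"dx": 0.04, "dy": -0.36, "dz": 0, "ax": 0, "ay": 0, "az": 0.002, "hand": 0},
  {"dx": 0.02, "dy": -0.2, "dz": 0, "ax": 0, "ay": 0, "az": 0, "hand": 0},
  {"dx": 0, "dy": -0.1, "dz": 0, "ax": 0, "ay": 0, "az": 0, "hand": 0},
  {"dx": 0, "dy": 0, "dz": 0, "ax": 0, "ay": 0, "az": 0, "hand": 0},
])

```text
time_s: 4.08
tool_pos: [0.5872, -0.1503, 0.1547]
ee_rot: [[-0.999, -0.052, -0.0], [-0.052, 0.999, 0.0], [0.0, 0.0, -1.0]]
wrist_force: [-0.2, 0.3, -2.3]
grip_width: 0.0172
grip_force: 58.9
```

Run:
```python
from h import *
o=robot.get_obs();print(o['tool_pos'],o['ee_rot'],o['joint_positions'])
a=snap('wrist','w3.png');b=snap('top','t3.png')
m=np.hstack([cv2.resize(a['pixels'],(400,300)),cv2.resize(b['pixels'][140:240,175:335],(400,250))[:, :].copy() if 0 else cv2.resize(np.ascontiguousarray(b['pixels'][130:250,170:330]),(400,300),interpolation=cv2.INTER_CUBIC)])
cv2.imwrite('pics/m3.png',m[:,:,::-1])
```

```text
[ 0.5872 -0.1503  0.1547] [[-0.9986 -0.0521 -0.0003]
 [-0.0521  0.9986  0.0001]
 [ 0.0003  0.0001 -1.    ]] [ 0.4125  0.5541 -0.324   1.6589  0.2055  0.9626  1.6387]
```

View pics/m3.png

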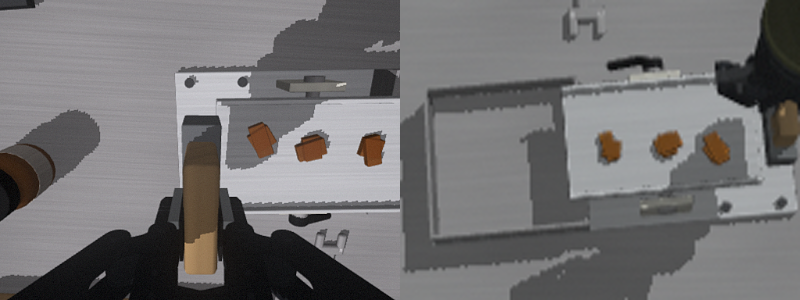

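Run:
```python
from h import *
g=cv2.cvtColor(cv2.imread('pics/w3.png'),cv2.COLOR_BGR2GRAY)
p=ray('w3.png',np.array([(217,99),(399,97),(245,211),(399,206)])*1.28,.074);print(p)
p2=ray('w3.png',np.array([(247,138),(310,148),(372,150),(176,72)])*1.28,[.07,.07,.07,.01]);print(p2)
b=np.array(cv2.imread('pics/w3.png'))[115:290,270:512]
cv2.imwrite('pics/b3.png',cv2.resize(b,(780,564),interpolation=cv2.INTER_CUBIC))
```

```text
[[ 0.5375 -0.1397  0.074 ]
 [ 0.5281  0.0103  0.074 ]
 [ 0.6417 -0.1056  0.074 ]
 [ 0.6288  0.0392  0.074 ]]
[[ 0.5708 -0.1106  0.07  ]
 [ 0.5771 -0.0534  0.07  ]
 [ 0.5761  0.0024  0.07  ]
 [ 0.5208 -0.1796  0.01  ]]
```

View pics/b3.png

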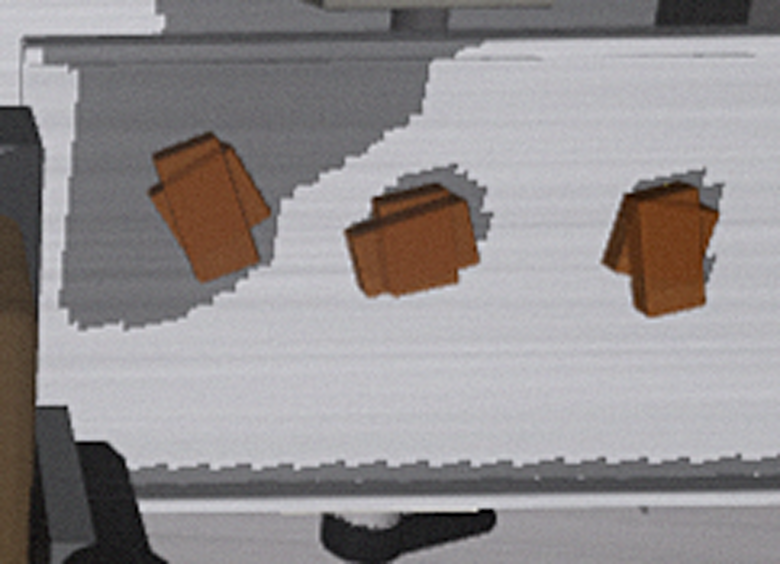

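Run:
```python
from h import *
s=780/242
p=ray('w3.png',np.array([(25,38),(780,28),(145,512),(780,504)])/s+[270,115],.074);print(p)
for a,b in((0,1),(2,3)):
  d=p[b]-p[a];print('yaw',np.degrees(np.arctan2(-d[0],d[1])))
  print('x at y=-.15,-.05', [p[a][0]+d[0]/d[1]*(y-p[a][1]) for y in(-.15,-.05)])
```

```text
[[ 0.5376 -0.1397  0.074 ]
 [ 0.5277  0.011   0.074 ]
 [ 0.6448 -0.1043  0.074 ]
 [ 0.6351  0.042   0.074 ]]
yaw 3.7333389374366903
x at y=-.15,-.05 [np.float64(0.5382544340208976), np.float64(0.5317292911454292)]
yaw 3.7923365903571233
x at y=-.15,-.05 [np.float64(0.6478417759349595), np.float64(0.6412132173232242)]
```

Request:
arm_command([
  {"dx": 0.02, "dy": -0.03, "dz": -0.14, "ax": 0, "ay": 0, "az": 0.001, "hand": 0},
  {"dx": 0, "dy": 0, "dz": -0.14, "ax": 0, "ay": 0, "az": 0, "hand": 0},
  {"dx": 0, "dy": 0, "dz": -0.01, "ax": 0, "ay": 0, "az": 0, "hand": 0},
  {"dx": -0.005, "dy": 0.08, "dz": 0, "ax": 0, "ay": 0, "az": 0, "hand": 0},
  {"dx": -0.005, "dy": 0.08, "dz": 0, "ax": 0, "ay": 0, "az": 0, "hand": 0},
])

```text
time_s: 4.8
tool_pos: [0.5896, -0.1287, 0.1123]
ee_rot: [[-0.998, -0.061, 0.002], [-0.061, 0.998, 0.0], [-0.002, 0.0, -1.0]]
wrist_force: [-0.4, 0.1, -1.6]
grip_width: 0.0172
grip_force: 58.9
```

Request:
arm_command([
  {"dx": -0.005, "dy": 0.08, "dz": -0.01, "ax": 0, "ay": 0, "az": 0, "hand": 0},
  {"dx": -0.005, "dy": 0.08, "dz": 0, "ax": 0, "ay": 0, "az": 0, "hand": 0},
  {"dx": -0.005, "dy": 0.08, "dz": 0, "ax": 0, "ay": 0, "az": 0, "hand": 0},
  {"dx": -0.005, "dy": 0.08, "dz": 0, "ax": 0, "ay": 0, "az": 0, "hand": 0},
  {"dx": -0.005, "dy": 0.08, "dz": 0, "ax": 0, "ay": 0, "az": 0, "hand": 0},
  {"dx": -0.005, "dy": 0.08, "dz": 0, "ax": 0, "ay": 0, "az": 0, "hand": 0},
  {"dx": -0.005, "dy": 0.08, "dz": 0, "ax": 0, "ay": 0, "az": 0, "hand": 0},
  {"dx": -0.005, "dy": 0.08, "dz": 0, "ax": 0, "ay": 0, "az": 0, "hand": 0},
  {"dx": -0.005, "dy": 0.08, "dz": 0, "ax": 0, "ay": 0, "az": 0, "hand": 0},
  {"dx": -0.005, "dy": 0.08, "dz": 0, "ax": 0, "ay": 0, "az": 0, "hand": 0},
])

```text
time_s: 6.05
tool_pos: [0.5814, -0.0097, 0.1097]
ee_rot: [[-0.998, -0.06, -0.0], [-0.06, 0.998, 0.0], [0.0, 0.0, -1.0]]
wrist_force: [-0.1, -0.7, -0.3]
grip_width: 0.0169
grip_force: 58.9
```

Request:
arm_command([
  {"dx": -0.005, "dy": 0.08, "dz": 0, "ax": 0, "ay": 0, "az": 0, "hand": 0},
  {"dx": -0.005, "dy": 0.1, "dz": 0, "ax": 0, "ay": 0, "az": 0, "hand": 0},
  {"dx": -0.005, "dy": 0.1, "dz": 0, "ax": 0, "ay": 0, "az": 0, "hand": 0},
  {"dx": 0, "dy": 0, "dz": 0, "ax": 0, "ay": 0, "az": 0, "hand": 0},
])

```text
time_s: 6.55
tool_pos: [0.5792, 0.0337, 0.1099]
ee_rot: [[-0.998, -0.062, 0.0], [-0.062, 0.998, 0.001], [-0.0, 0.001, -1.0]]
wrist_force: [-0.3, -0.6, -0.8]
grip_width: 0.017
grip_force: 58.9
```

Run:
```python
from h import *
o=robot.get_obs();print(o['tool_pos'],o['wrist_force'])
for n in('scene','top','wrist'):
  c=snap(n,n+'4.png'); h=cv2.cvtColor(c['pixels'],cv2.COLOR_RGB2HSV)
  m=((h[...,0]<18)&(h[...,1]>150)&(h[...,2]>50)).astype(np.uint8)
  k,l,st,ce=cv2.connectedComponentsWithStats(m)
  print(n,[(st[i,4],ce[i].round()) for i in range(1,k) if st[i,4]>8])
print(proj('scene4.png',[(.577,.1,.013),(.58,.03,.066)]),proj('top4.png',[(.577,.1,.013)]))
```

```text
[0.5792 0.0337 0.1099] [-0.294  -0.568  -0.7864]
scene [(np.int32(248), array([381.,  19.])), (np.int32(38), array([307.,  67.])), (np.int32(28), array([350., 165.]))]
top [(np.int32(127), array([117., 167.])), (np.int32(93), array([394., 168.]))]
wrist [(np.int32(277), array([287., 172.])), (np.int32(1533), array([310., 200.]))]
[[281.4471 194.5811]
 [267.6332 190.0915]] [[214.016  193.6512]]
```

Request:
arm_command([
  {"dx": -0.005, "dy": 0.08, "dz": 0, "ax": 0, "ay": 0, "az": 0, "hand": 0},
  {"dx": -0.005, "dy": 0.08, "dz": 0, "ax": 0, "ay": 0, "az": 0, "hand": 0},
  {"dx": 0, "dy": 0, "dz": 0, "ax": 0, "ay": 0, "az": 0, "hand": 0},
  {"dx": 0, "dy": 0, "dz": 0.25, "ax": 0, "ay": 0, "az": 0, "hand": 0},
  {"dx": 0, "dy": 0, "dz": 0.35, "ax": 0, "ay": 0, "az": 0, "hand": 0},
  {"dx": 0, "dy": 0.2, "dz": 0.1, "ax": 0, "ay": 0, "az": 0, "hand": 0},
  {"dx": 0, "dy": 0.35, "dz": 0, "ax": 0, "ay": 0, "az": 0, "hand": 0},
  {"dx": 0, "dy": 0, "dz": 0, "ax": 0, "ay": 0, "az": 0, "hand": 0},
])

```text
time_s: 7.7
tool_pos: [0.5768, 0.1437, 0.2153]
ee_rot: [[-0.998, -0.067, 0.0], [-0.067, 0.998, 0.003], [-0.001, 0.003, -1.0]]
wrist_force: [0.4, 0.4, -1.4]
grip_width: 0.0168
grip_force: 59.0
```

Run:
```python
from h import *
o=robot.get_obs();print(o['tool_pos'],o['wrist_force'])
c=snap('top','top5.png');d=snap('wrist','w5.png');e=snap('scene','s5.png')
r=lambda a:cv2.resize(np.ascontiguousarray(a),(400,300),interpolation=cv2.INTER_CUBIC)
m=np.vstack([np.hstack([r(c['pixels'][130:250,170:330]),r(d['pixels'])]),np.hstack([r(e['pixels'][150:270,180:340]),r(e['pixels'][215:290,80:180])])])
cv2.imwrite('pics/m5.png',m[:,:,::-1])
```

```text
[0.5768 0.1437 0.2153] [ 0.3788  0.3648 -1.3831]
```

View pics/m5.png

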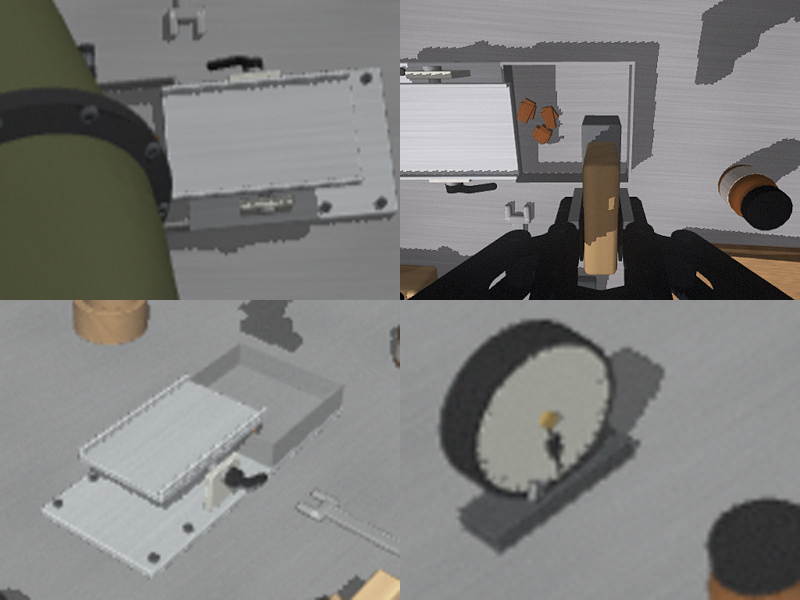

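All three shards lie in the tray, at about (535,118) in the montage, and the bed is clean. The mark tab shows on the dial rim to the left of the pointer. Now I'll put the scraper down.

Request:
arm_command([
  {"dx": -0.15, "dy": 0.28, "dz": 0, "ax": 0, "ay": 0, "az": 0, "hand": 0},
  {"dx": -0.15, "dy": 0.28, "dz": 0, "ax": 0, "ay": 0, "az": 0, "hand": 0},
  {"dx": -0.2, "dy": 0.28, "dz": -0.1, "ax": 0, "ay": 0, "az": 0, "hand": 0},
  {"dx": -0.15, "dy": 0.26, "dz": -0.2, "ax": 0, "ay": 0, "az": 0, "hand": 0},
  {"dx": 0, "dy": 0, "dz": -0.35, "ax": 0, "ay": 0, "az": 0, "hand": 0},
  {"dx": 0, "dy": 0, "dz": -0.3, "ax": 0, "ay": 0, "az": 0, "hand": 0},
  {"dx": 0, "dy": 0, "dz": -0.12, "ax": 0, "ay": 0, "az": 0, "hand": 0},
  {"dx": 0, "dy": 0, "dz": -0.04, "ax": 0, "ay": 0, "az": 0, "hand": 0},
  {"dx": 0, "dy": 0, "dz": 0, "ax": 0, "ay": 0, "az": 0, "hand": 0},
])

```text
time_s: 8.98
tool_pos: [0.4808, 0.3023, 0.0485]
ee_rot: [[-0.998, -0.058, 0.0], [-0.058, 0.998, -0.0], [-0.0, -0.0, -1.0]]
wrist_force: [-0.2, 0.1, -1.5]
grip_width: 0.017
grip_force: 59.1
```

Request:
arm_command([
  {"dx": 0, "dy": 0, "dz": -0.03, "ax": 0, "ay": 0, "az": 0, "hand": 0},
  {"dx": 0, "dy": 0, "dz": -0.003, "ax": 0, "ay": 0, "az": 0, "hand": 0},
  {"dx": 0, "dy": 0, "dz": 0, "ax": 0, "ay": 0, "az": 0, "hand": 0},
  {"dx": 0, "dy": 0, "dz": 0, "ax": 0, "ay": 0, "az": 0, "hand": 1},
  {"dx": 0, "dy": 0, "dz": 0, "ax": 0, "ay": 0, "az": 0, "hand": 1},
  {"dx": 0, "dy": 0, "dz": 0, "ax": 0, "ay": 0, "az": 0, "hand": 1},
  {"dx": 0, "dy": 0, "dz": 0, "ax": 0, "ay": 0, "az": 0, "hand": 1},
  {"dx": 0, "dy": 0, "dz": 0, "ax": 0, "ay": 0, "az": 0, "hand": 1},
])

```text
time_s: 9.98
tool_pos: [0.4802, 0.303, 0.0433]
ee_rot: [[-0.998, -0.06, -0.0], [-0.06, 0.998, -0.0], [0.0, -0.0, -1.0]]
wrist_force: [0.3, 0.4, -0.9]
grip_width: 0.0855
grip_force: 0.0
```

Request:
arm_command([
  {"dx": 0, "dy": 0, "dz": 0.3, "ax": 0, "ay": 0, "az": 0, "hand": 1},
  {"dx": 0, "dy": 0, "dz": 0.38, "ax": 0, "ay": 0, "az": 0, "hand": 1},
  {"dx": 0, "dy": -0.1, "dz": 0.35, "ax": 0, "ay": 0, "az": 0, "hand": 1},
  {"dx": 0, "dy": -0.3, "dz": 0.2, "ax": 0, "ay": 0, "az": -0.02, "hand": 1},
  {"dx": 0, "dy": -0.35, "dz": 0, "ax": 0, "ay": 0, "az": -0.02, "hand": 1},
  {"dx": 0, "dy": -0.35, "dz": 0, "ax": 0, "ay": 0, "az": -0.02, "hand": 1},
  {"dx": 0, "dy": -0.35, "dz": 0, "ax": 0, "ay": 0, "az": -0.02, "hand": 1},
  {"dx": 0, "dy": -0.35, "dz": 0, "ax": 0, "ay": 0, "az": -0.02, "hand": 1},
  {"dx": 0, "dy": -0.35, "dz": 0, "ax": 0, "ay": 0, "az": -0.02, "hand": 1},
  {"dx": 0, "dy": -0.35, "dz": 0, "ax": 0, "ay": 0, "az": -0.02, "hand": 1},
])

```text
time_s: 11.22
tool_pos: [0.48, -0.0736, 0.2281]
ee_rot: [[-0.679, 0.734, 0.001], [0.734, 0.679, -0.0], [-0.0, 0.0, -1.0]]
wrist_force: [1.0, -0.1, -0.0]
grip_width: 0.0853
grip_force: 0.0
```

Request:
arm_command([
  {"dx": 0, "dy": -0.35, "dz": 0, "ax": 0, "ay": 0, "az": -0.025, "hand": 1},
  {"dx": 0, "dy": -0.35, "dz": 0, "ax": 0, "ay": 0, "az": -0.025, "hand": 1},
  {"dx": -0.05, "dy": -0.35, "dz": 0, "ax": 0, "ay": 0, "az": -0.025, "hand": 1},
  {"dx": -0.05, "dy": -0.35, "dz": 0, "ax": 0, "ay": 0, "az": -0.025, "hand": 1},
  {"dx": -0.05, "dy": -0.3, "dz": 0, "ax": 0, "ay": 0, "az": -0.007, "hand": 1},
  {"dx": -0.05, "dy": -0.2, "dz": 0, "ax": 0, "ay": 0, "az": 0, "hand": 1},
  {"dx": 0, "dy": -0.05, "dz": 0, "ax": 0, "ay": 0, "az": 0, "hand": 1},
])

```text
time_s: 12.1
tool_pos: [0.449, -0.3666, 0.2276]
ee_rot: [[-0.075, 0.997, -0.001], [0.997, 0.075, -0.001], [-0.001, -0.001, -1.0]]
wrist_force: [0.5, -0.3, 0.2]
grip_width: 0.0853
grip_force: 0.0
```

Run:
```python
from h import *
o=robot.get_obs();print(o['tool_pos'],o['ee_rot'],o['joint_positions'])
c=snap('wrist','w6.png')
g=cv2.cvtColor(c['pixels'],cv2.COLOR_RGB2GRAY)
m=(g<45).astype(np.uint8);k,l,st,ce=cv2.connectedComponentsWithStats(m)
print([(st[i].tolist(),ce[i].round(1)) for i in range(1,k) if st[i,4]>300])
print(proj('w6.png',[(.45,-.372,.116),(.45,-.372,.066)]))
```

```text
[ 0.449  -0.3666  0.2276] [[-0.075   0.9972 -0.0007]
 [ 0.9972  0.075  -0.0007]
 [-0.0006 -0.0008 -1.    ]] [ 0.5389  0.4388  0.1571  1.6331 -0.0745  1.0757  0.7918]
[([243, 113, 38, 118, 3860], array([261.6, 172.4])), ([418, 130, 86, 70, 4382], array([460.9, 164. ])), ([0, 256, 166, 128, 11506], array([ 87.2, 341.4])), ([349, 256, 163, 128, 11350], array([425.5, 341.3])), ([174, 366, 166, 18, 2241], array([256.9, 375.7]))]
[[256.6318 191.7876]
 [256.631  174.5081]]
```

View pics/w6.png

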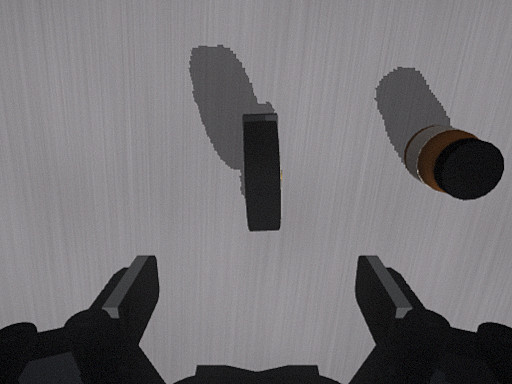

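Run:
```python
from h import *
g=cv2.imread('pics/w6.png',0)
for r in range(112,234,8):
  row=g[r,225:300]; x=np.where(row<50)[0]; 
  if len(x): print(r,225+x.min(),225+x.max())
print(ray('w6.png',[(262.5,185),(262,170),(264,230),(261,125)],[.116,.116,.066,.066]))
```

```text
120 243 265
128 243 276
136 244 277
144 244 278
152 244 278
160 244 278
168 244 279
176 245 279
184 245 279
192 245 280
200 246 280
208 247 280
216 247 280
224 248 279
[[ 0.4541 -0.3661  0.116 ]
 [ 0.4528 -0.3542  0.116 ]
 [ 0.4613 -0.4272  0.066 ]
 [ 0.4505 -0.3267  0.066 ]]
```

The gauge case spans px (243–280, 113–230), right of centre by about 5 px and turned about 2° relative to the tool. The jar is well clear. Correcting, then grasping.

Request:
arm_command([
  {"dx": 0.037, "dy": -0.043, "dz": -0.2, "ax": 0, "ay": 0, "az": 0.0045, "hand": 1},
  {"dx": 0, "dy": 0, "dz": -0.3, "ax": 0, "ay": 0, "az": 0, "hand": 1},
  {"dx": 0, "dy": 0, "dz": -0.3, "ax": 0, "ay": 0, "az": 0, "hand": 1},
  {"dx": 0, "dy": 0, "dz": -0.157, "ax": 0, "ay": 0, "az": 0, "hand": 1},
  {"dx": 0, "dy": 0, "dz": 0, "ax": 0, "ay": 0, "az": 0, "hand": 0},
  {"dx": 0, "dy": 0, "dz": 0, "ax": 0, "ay": 0, "az": 0, "hand": 0},
  {"dx": 0, "dy": 0, "dz": 0, "ax": 0, "ay": 0, "az": 0, "hand": 0},
  {"dx": 0, "dy": 0, "dz": 0, "ax": 0, "ay": 0, "az": 0, "hand": 0},
], force=30)

```text
time_s: 13.15
tool_pos: [0.456, -0.3713, 0.0857]
ee_rot: [[-0.107, 0.994, 0.001], [0.994, 0.107, -0.001], [-0.001, 0.001, -1.0]]
wrist_force: [-2.6, 0.8, 7.3]
grip_width: 0.0277
grip_force: 30.3
```

Request:
arm_command([
  {"dx": 0, "dy": 0, "dz": 0, "ax": 0, "ay": 0, "az": 0, "hand": 0},
  {"dx": 0, "dy": 0, "dz": 0.2, "ax": 0, "ay": 0, "az": 0, "hand": 0},
  {"dx": 0, "dy": 0, "dz": 0.3, "ax": 0, "ay": 0, "az": 0, "hand": 0},
  {"dx": 0.1, "dy": 0, "dz": 0.3, "ax": 0, "ay": 0, "az": -0.01, "hand": 0},
  {"dx": 0.25, "dy": 0.1, "dz": 0.25, "ax": 0, "ay": 0, "az": -0.02, "hand": 0},
  {"dx": 0.25, "dy": 0.1, "dz": 0.25, "ax": 0, "ay": 0, "az": -0.02, "hand": 0},
  {"dx": 0.25, "dy": 0.1, "dz": 0.25, "ax": 0, "ay": 0, "az": -0.02, "hand": 0},
  {"dx": 0.25, "dy": 0.1, "dz": 0.2, "ax": 0, "ay": 0, "az": -0.015, "hand": 0},
  {"dx": 0.2, "dy": 0.05, "dz": 0, "ax": 0, "ay": 0, "az": 0, "hand": 0},
  {"dx": 0, "dy": 0, "dz": 0, "ax": 0, "ay": 0, "az": 0, "hand": 0},
], force=90)

```text
time_s: 14.4
tool_pos: [0.653, -0.3007, 0.3449]
ee_rot: [[0.411, 0.912, -0.001], [0.912, -0.411, 0.003], [0.002, -0.002, -1.0]]
wrist_force: [-1.0, -0.1, -5.2]
grip_width: 0.0265
grip_force: 90.0
```

Request:
arm_command([
  {"dx": 0, "dy": 0, "dz": 0, "ax": 0, "ay": 0, "az": 0, "hand": 0},
  {"dx": 0, "dy": 0, "dz": 0, "ax": 0, "ay": 0, "az": 0, "hand": 0},
  {"dx": 0, "dy": 0, "dz": 0, "ax": 0, "ay": 0, "az": 0, "hand": 0},
  {"dx": 0, "dy": 0, "dz": 0, "ax": 0, "ay": 0, "az": 0, "hand": 0},
  {"dx": 0, "dy": 0, "dz": 0, "ax": 0, "ay": 0, "az": 0, "hand": 0},
  {"dx": 0, "dy": 0, "dz": 0, "ax": 0, "ay": 0, "az": 0, "hand": 0},
  {"dx": 0, "dy": 0, "dz": 0, "ax": 0, "ay": 0, "az": 0, "hand": 0},
  {"dx": 0, "dy": 0, "dz": 0, "ax": 0, "ay": 0, "az": 0, "hand": 0},
])

```text
time_s: 15.4
tool_pos: [0.6508, -0.3034, 0.3467]
ee_rot: [[0.414, 0.91, -0.0], [0.91, -0.414, 0.0], [-0.0, -0.0, -1.0]]
wrist_force: [-0.4, -1.2, -3.8]
grip_width: 0.0267
grip_force: 90.0
```

```bash
cat >> h.py <<'E'
def gaugeR(o):
    R=np.array(o['ee_rot']); return np.c_[R[:,1],R[:,0],-R[:,2]]
def rect(f,o,H,S=6,half=60,dy=0,plane=.0145):
    """image of the dial as seen square on: columns = +gauge y, S px/mm"""
    d=np.load('pics/'+f+'.npz');K,R,t=d['K'],d['R'],d['t']; G=gaugeR(o)
    og=np.array(o['tool_pos'])+G@[0,dy,-H]
    n=half*S; q=np.array([[-n,-n],[n,-n],[n,n],[-n,n]],float)   # col,row offset
    P=[og+G@[plane,c/S/1000,.066-r/S/1000] for c,r in q]
    px=proj(f,P).astype(np.float32)
    M=cv2.getPerspectiveTransform((q+n).astype(np.float32),px)
    im=cv2.imread('pics/'+f).astype(np.float32)
    return cv2.warpPerspective(im,M,(2*n,2*n),flags=cv2.WARP_INVERSE_MAP|cv2.INTER_CUBIC).clip(0,255).astype(np.uint8)
E
python3 - <<'E'
from h import *
o=robot.get_obs();print(o['tool_pos'],o['ee_rot'],o['wrist_force'],o['grip_width'])
ims=[]
for i in range(4):
  c=snap('scene','s7.png');ims.append(c['pixels'].astype(float))
cv2.imwrite('pics/s7.png',np.mean(ims,0).round().astype(np.uint8)[:,:,::-1])
r=rect('s7.png',o,.0857,S=5); cv2.imwrite('pics/r7.png',r)
E
```

```text
[ 0.6508 -0.3034  0.3467] [[ 0.4144  0.9101 -0.0001]
 [ 0.9101 -0.4144  0.    ]
 [-0.     -0.0001 -1.    ]] [-0.3544 -1.1792 -3.8182] 0.02665311573248704
```

View pics/r7.png

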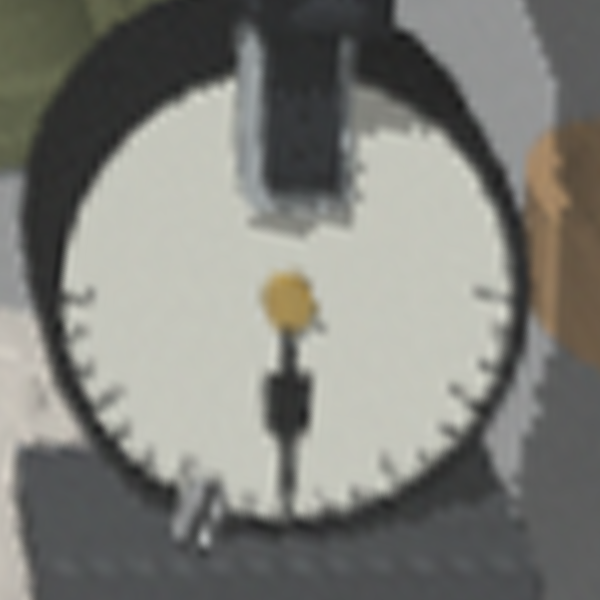

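The rectified view shows the dial square on: hub at (290,301) and the pointer plumb, with its tip at (288,515). The mark tab is at about (205,480)–(193,535), roughly 22–25°. I'll measure it numerically against the 10° ticks.

Run:
```python
from h import *
g=cv2.cvtColor(cv2.imread('pics/r7.png'),cv2.COLOR_BGR2GRAY)
w=(g>165).astype(np.uint8);k,l,st,ce=cv2.connectedComponentsWithStats(w);i=1+np.argmax(st[1:,4]);
cn=max(cv2.findContours((l==i).astype(np.uint8),0,1)[0],key=len);print('disc',cv2.minEnclosingCircle(cn),cv2.fitEllipse(cv2.convexHull(cn)))
y=cv2.cvtColor(cv2.imread('pics/r7.png'),cv2.COLOR_BGR2HSV);m=(y[...,1]>90)&(y[...,0]<35)&(y[...,0]>15)
m[:270]=0;m[330:]=0;m[:,:250]=0;m[:,330:]=0
print('hub',np.argwhere(m).mean(0)[::-1])
cx,cy=288,299
print('deg',list(range(8,46,1)))
for r in range(190,270,6):
  a=np.radians(np.arange(8,46,1)); xs=(cx-r*np.sin(a)).astype(np.float32)[None];ys=(cy+r*np.cos(a)).astype(np.float32)[None]
  print(r,' '.join('%3d'%v for v in cv2.remap(g,xs,ys,1)[0]))
```

```text
disc ((286.4024353027344, 295.0889587402344), 222.44378662109375) ((285.7407531738281, 293.7451171875), (438.00714111328125, 442.4707336425781), 77.30517578125)
hub [289.1001 301.777 ]
deg [8, 9, 10, 11, 12, 13, 14, 15, 16, 17, 18, 19, 20, 21, 22, 23, 24, 25, 26, 27, 28, 29, 30, 31, 32, 33, 34, 35, 36, 37, 38, 39, 40, 41, 42, 43, 44, 45]
190 196 195 195 194 194 195 196 197 197 197 196 188 176 166 163 169 177 182 185 185 179 169 159 153 154 163 177 188 196 199 198 197 197 197 197 197 198 198
196 193 186 180 176 178 181 189 195 196 194 185 164 140 124 124 135 148 162 172 176 176 170 157 143 142 159 180 196 202 199 197 197 198 195 192 191 194 197
202 187 172 158 155 159 169 183 192 191 183 161 134 108  90  88 100 122 144 159 161 157 153 145 138 147 170 194 204 202 198 198 197 190 179 172 173 183 192
208 188 170 154 153 160 172 188 192 178 155 132 118 101  81  72  85 114 142 150 142 139 144 149 154 162 177 191 197 196 195 194 185 165 147 145 162 183 198
214 171 150 137 137 144 152 161 158 141 122 120 128 117  91  78  97 130 151 152 142 143 147 144 134 131 148 176 190 187 179 166 147 128 
[... 723 characters left out ...]
 125  98  73  66  67  65  64  62  60  59  63  65  64  61  62  65  66  71  73
250  86  86  86  84  81  77  74  72  76  80 113 160 161 104  68  85 118 141 147 128  99  82  80  77  76  75  72  70  74  79  80  76  75  77  80  82  84  87
256  84  85  84  84  84  84  82  82  82  90 127 168 149  91  70  92 120 143 142 112  86  84  85  84  84  83  81  81  83  88  87  84  82  84  86  85  83  84
262  87  85  83  81  83  85  85  83  82  84  94 103  96  79  73  82 102 120 112  88  78  82  83  84  85  85  85  84  83  85  85  84  84  83  84  83  83  83
268  87  83  81  81  84  87  88  87  85  77  64  61  75  82  73  70  78  87  86  81  81  82  82  83  84  83  84  83  83  84  84  84  83  83  83  83  83  84
```

Request:
arm_command([
  {"dx": -0.07, "dy": 0.24, "dz": 0, "ax": 0, "ay": 0, "az": 0.013, "hand": 0},
  {"dx": -0.07, "dy": 0.24, "dz": 0, "ax": 0, "ay": 0, "az": 0.013, "hand": 0},
  {"dx": -0.07, "dy": 0.24, "dz": -0.1, "ax": 0, "ay": 0, "az": 0.013, "hand": 0},
  {"dx": -0.07, "dy": 0.24, "dz": -0.15, "ax": 0, "ay": 0, "az": 0.013, "hand": 0},
  {"dx": -0.07, "dy": 0.24, "dz": -0.2, "ax": 0, "ay": 0, "az": 0.013, "hand": 0},
  {"dx": -0.07, "dy": 0.24, "dz": -0.25, "ax": 0, "ay": 0, "az": 0.0125, "hand": 0},
  {"dx": 0, "dy": 0, "dz": -0.25, "ax": 0, "ay": 0, "az": 0, "hand": 0},
  {"dx": 0, "dy": 0, "dz": -0.05, "ax": 0, "ay": 0, "az": 0, "hand": 0},
  {"dx": 0, "dy": 0, "dz": 0, "ax": 0, "ay": 0, "az": 0, "hand": 0},
])

```text
time_s: 16.73
tool_pos: [0.5883, -0.0884, 0.1974]
ee_rot: [[-0.058, 0.998, 0.001], [0.998, 0.058, -0.001], [-0.001, 0.001, -1.0]]
wrist_force: [-0.1, -0.9, -3.0]
grip_width: 0.0267
grip_force: 90.6
```

Run:
```python
from h import *
o=robot.get_obs();print(o['tool_pos'],o['ee_rot'],o['joint_positions'],o['wrist_force'])
c=snap('wrist','w8.png'); snap('scene','s8.png')
# bed lip lines in wrist image (image up=+y,right=+x): row profile of predicted lip columns
u=np.array([.998,.059]);v=np.array([-.059,.998])
for ly in(.03,.06,.085):
  for lx in(-.054,-.05,.05,.054):
    q=np.array([.585,-.05])+u*lx+v*ly; p=proj('w8.png',[(*q,.074)])[0]; print(ly,lx,p.round(1),end=' ')
  r=int(p[1]); g=cv2.cvtColor(c['pixels'],cv2.COLOR_RGB2GRAY); print()
  a=cv2.remap(g,np.arange(0,512,1,dtype=np.float32)[None],np.full((1,512),r,np.float32),1)[0].astype(int)
  d=np.abs(a[3:]-a[:-3]); print(r,[(i+1,a[i],a[i+3]) for i in range(2,507) if d[i]>25 and d[i]==d[max(0,i-3):i+4].max()])
```

```text
[ 0.5883 -0.0884  0.1974] [[-0.0584  0.9983  0.0006]
 [ 0.9983  0.0584 -0.0006]
 [-0.0007  0.0005 -1.    ]] [ 0.0161  0.4871  0.1432  1.6381 -0.0778  1.0213  0.2419] [-0.1228 -0.9475 -2.9714]
0.03 -0.054 [181.9  93. ] 0.03 -0.05 [187.2  93. ] 0.03 0.05 [321.1  92.8] 0.03 0.054 [326.5  92.8] 
92 [(157, np.int64(187), np.int64(105)), (176, np.int64(94), np.int64(134)), (188, np.int64(138), np.int64(71)), (245, np.int64(134), np.int64(225)), (246, np.int64(128), np.int64(219)), (318, np.int64(240), np.int64(132)), (324, np.int64(71), np.int64(226)), (333, np.int64(118), np.int64(223)), (350, np.int64(194), np.int64(38)), (362, np.int64(25), np.int64(181))]
0.06 -0.054 [179.   49.7] 0.06 -0.05 [184.6  49.7] 0.06 0.05 [323.5  49.6] 0.06 0.054 [329.1  49.6] 
49 [(130, np.int64(178), np.int64(89)), (173, np.int64(87), np.int64(135)), (185, np.int64(136), np.int64(79)), (214, np.int64(127), np.int64(198)), (320, np.int64(208), np.int64(135)), (326, np.int64(62), np.int64(226)), (338, np.int64(225), np.int64(139)), (410, np.int64(176), np.int64(93)), (417, np.int64(64), np.int64(137))]
0.085 -0.054 [176.4  11. ] 0.085 -0.05 [182.2  11. ] 0.085 0.05 [325.7  10.9] 0.085 0.054 [331.4  10.9] 
10 [(114, np.int64(184), np.int64(94)), (162, np.int64(103), np.int64(54)), (171, np.int64(52), np.int64(102)), (178, np.int64(89), np.int64(128)), (183, np.int64(143), np.int64(75)), (198, np.int64(123), np.int64(216)), (319, np.int64(219), np.int64(126)), (328, np.int64(57), np.int64(228)), (333, np.int64(235), np.int64(102)), (340, np.int64(104), np.int64(53)), (349, np.int64(43), np.int64(172))]
```

Request:
arm_command([
  {"dx": -0.002, "dy": 0.03, "dz": -0.15, "ax": 0, "ay": 0, "az": 0, "hand": 0},
  {"dx": 0, "dy": 0, "dz": -0.12, "ax": 0, "ay": 0, "az": 0, "hand": 0},
  {"dx": 0, "dy": 0, "dz": -0.03, "ax": 0, "ay": 0, "az": 0, "hand": 0},
  {"dx": 0, "dy": 0, "dz": -0.01, "ax": 0, "ay": 0, "az": 0, "hand": 0},
  {"dx": 0, "dy": 0, "dz": 0, "ax": 0, "ay": 0, "az": 0, "hand": 0},
])

```text
time_s: 17.45
tool_pos: [0.5878, -0.0835, 0.1519]
ee_rot: [[-0.059, 0.998, 0.001], [0.998, 0.059, -0.0], [-0.0, 0.001, -1.0]]
wrist_force: [-4.0, 0.1, 4.0]
grip_width: 0.0263
grip_force: 91.8
```

Request:
arm_command([
  {"dx": 0.0016, "dy": -0.0267, "dz": -0.02, "ax": 0.00604, "ay": 0.00036, "az": 0, "hand": 0},
  {"dx": 0.0016, "dy": -0.0263, "dz": -0.01, "ax": 0.00604, "ay": 0.00036, "az": 0, "hand": 0},
  {"dx": 0.0016, "dy": -0.0259, "dz": -0.011, "ax": 0.00604, "ay": 0.00036, "az": 0, "hand": 0},
  {"dx": 0.0016, "dy": -0.0255, "dz": -0.012, "ax": 0.00604, "ay": 0.00036, "az": 0, "hand": 0},
  {"dx": 0.0016, "dy": -0.025, "dz": -0.013, "ax": 0.00604, "ay": 0.00036, "az": 0, "hand": 0},
  {"dx": 0, "dy": 0, "dz": 0, "ax": 0, "ay": 0, "az": 0, "hand": 0},
  {"dx": 0, "dy": 0, "dz": 0, "ax": 0, "ay": 0, "az": 0, "hand": 0},
])

```text
time_s: 18.32
tool_pos: [0.5892, -0.1038, 0.1426]
ee_rot: [[-0.058, 0.998, -0.009], [0.981, 0.058, 0.187], [0.188, 0.002, -0.982]]
wrist_force: [-5.5, -1.9, 10.4]
grip_width: 0.0265
grip_force: 92.6
```

```bash
cat >> h.py <<'E'
def chk(px=.586,py=-.05):
    o=robot.get_obs();R=o['ee_rot'];G=gaugeR(o)
    th=np.arctan2(-(np.array([-.059,.998,0])@G[:,2]),G[2,2])
    d=np.array(o['tool_pos'])-[px,py,.046]; ly=d@[-.059,.998,0]; lx=d@[.998,.059,0]
    c,s=np.cos(th),np.sin(th)
    print('tilt',th,'TCP in bed frame y,z',ly*c+d[2]*s,-ly*s+d[2]*c,'x',lx,'F',np.array(o['wrist_force']),'T',np.array(o['ft_torque']),'roll',G[2,0])
E
python3 - <<'E'
from h import *
chk()
E
```

```text
tilt 0.18872228431399224 TCP in bed frame y,z -0.0347876425243462 0.10494471444195837 x -2.89714419990243e-05 F [-5.5211 -1.9238 10.3547] T [-0.0229  1.3116  0.2871] roll 0.0022706697089097715
```

Request:
arm_command([
  {"dx": -0.0014, "dy": -0.0245, "dz": -0.014, "ax": 0.00604, "ay": 0.00036, "az": 0, "hand": 0},
  {"dx": -0.0014, "dy": -0.0239, "dz": -0.015, "ax": 0.00604, "ay": 0.00036, "az": 0, "hand": 0},
  {"dx": 0.0016, "dy": -0.0233, "dz": -0.016, "ax": 0.00604, "ay": 0.00036, "az": 0, "hand": 0},
  {"dx": 0.0016, "dy": -0.0228, "dz": -0.017, "ax": 0.00604, "ay": 0.00036, "az": 0, "hand": 0},
  {"dx": 0.0016, "dy": -0.0221, "dz": -0.0175, "ax": 0.00604, "ay": 0.00036, "az": 0, "hand": 0},
  {"dx": 0, "dy": 0, "dz": 0, "ax": 0, "ay": 0, "az": 0, "hand": 0},
  {"dx": 0, "dy": 0, "dz": 0, "ax": 0, "ay": 0, "az": 0, "hand": 0},
  {"dx": 0, "dy": 0, "dz": 0, "ax": 0, "ay": 0, "az": 0, "hand": 0},
  {"dx": 0, "dy": 0, "dz": 0, "ax": 0, "ay": 0, "az": 0, "hand": 0},
  {"dx": 0, "dy": 0, "dz": 0, "ax": 0, "ay": 0, "az": 0, "hand": 0},
])

```text
time_s: 19.58
tool_pos: [0.59, -0.1214, 0.1299]
ee_rot: [[-0.056, 0.998, -0.019], [0.928, 0.059, 0.368], [0.368, 0.003, -0.93]]
wrist_force: [-1.8, -2.7, 7.7]
grip_width: 0.0265
grip_force: 92.2
```

```bash
cat >> h.py <<'E'
def dial(f,o,H=.0857,dy=-.002,lo=8,hi=36):
    r=rect(f,o,H,S=5,dy=dy,plane=.016);cv2.imwrite('pics/r_'+f,r)
    g=cv2.cvtColor(r,cv2.COLOR_BGR2GRAY);y=cv2.cvtColor(r,cv2.COLOR_BGR2HSV);m=(y[...,1]>90)&(y[...,0]<35)&(y[...,0]>15)
    z=np.zeros_like(m);z[260:340,260:340]=1;h=np.argwhere(m&z).mean(0)[::-1];print('hub',h)
    A=np.arange(lo,hi,1);a=np.radians(A);print('deg',' '.join('%3d'%v for v in A))
    for q in list(range(90,270,12)):
        xs=(h[0]-q*np.sin(a)).astype(np.float32)[None];ys=(h[1]+q*np.cos(a)).astype(np.float32)[None]
        print(q,' '.join('%3d'%v for v in cv2.remap(g,xs,ys,1)[0]))
def avg(f,n=5):
    I=[]
    for i in range(n): I.append(snap('scene',f)['pixels'].astype(float))
    cv2.imwrite('pics/'+f,np.mean(I,0).round().astype(np.uint8)[:,:,::-1])
E
python3 - <<'E'
from h import *
chk(); o=robot.get_obs(); avg('s9.png'); dial('s9.png',o)
E
```

```text
tilt 0.37696166106907875 TCP in bed frame y,z -0.03553204494125851 0.10435193456910363 x -0.0002342120039683387 F [-1.8393 -2.6844  7.6567] T [-0.4143  0.5818  0.1793] roll 0.002912893933962613
hub [293.6346 281.8754]
deg   8   9  10  11  12  13  14  15  16  17  18  19  20  21  22  23  24  25  26  27  28  29  30  31  32  33  34  35
90 104  97  90  84  79  74  70  65  60  56  53  51  49  48  48  48  49  50  51  53  55  56  58  59  61  62  65  68
102 124 115 106  98  89  81  74  66  59  55  51  49  48  47  47  47  48  49  50  52  52  54  56  59  61  65  70  76
114 135 127 118 110 101  93  85  77  70  65  61  59  57  56  55  55  54  52  51  51  51  53  56  61  66  72  80  87
126 147 139 131 124 118 112 109 105 102  97  94  89  84  78  72  65  59  55  52  52  54  60  66  74  84  94 103 112
138 156 152 148 145 143 143 143 142 142 138 132 121 109  96  82  71  63  58  59  62  72  82  96 111 124 136 146 152
150 155 156 156 157 159 161 162 162 158 152 142 131 117 105  91  82  74  74  80  91 105 121 139 152 163 169 171 171
162 154 158 159 159 159 161 163 164 163 157 148 135 123 109  97  88  83
[... 272 characters left out ...]
 135
198 118 112 106 104 102 105 109 116 123 128 128 122 111 101  95  94 100 108 117 123 129 132 135 135 135 133 132 132
210  75  71  72  77  83  87  92  96  99 100  97  94  90  89  91  97 102 108 113 119 125 130 131 126 117 106  95  89
222  73  80  85  87  86  86  88  89  87  83  80  82  84  86  88  90  95 103 113 122 128 128 118 103  86  70  60  56
234  92  93  92  90  90  91  91  90  87  86  84  84  84  84  86  91  98 107 118 125 128 122 108  92  78  68  64  67
246  94  92  90  91  92  92  91  90  89  86  83  80  80  80  84  89  98 107 112 111 104  95  89  86  87  91  94  96
258  88  87  87  89  90  90  90  89  87  82  76  71  72  77  83  89  91  91  87  82  80  82  87  90  92  92  91  91
```

```bash
cat >> h.py <<'E'
def ticks(f,o,H=.0857,dy=-.002,c0=(290,298),band=(196,214),skip=()):
    r=rect(f,o,H,S=5,dy=dy,plane=.014);g=cv2.cvtColor(r,cv2.COLOR_BGR2GRAY).astype(np.float32)
    A=np.arange(-110,110,.25);c=np.array(c0,float);a=np.radians(A)
    for it in range(4):
        q=np.arange(*band,2)[:,None]
        prof=cv2.remap(g,(c[0]-q*np.sin(a)).astype(np.float32),(c[1]+q*np.cos(a)).astype(np.float32),1)
        # rim radius per angle -> centre update
        qq=np.arange(170,250,1)[:,None]
        rp=cv2.remap(g,(c[0]-qq*np.sin(a)).astype(np.float32),(c[1]+qq*np.cos(a)).astype(np.float32),1)
        ok=(abs(A)<105)&(abs(A)>5)&~((A>12)&(A<35)); rim=170+np.argmin(np.diff(cv2.GaussianBlur(rp,(9,5),0),axis=0),axis=0)
        M=np.c_[np.ones_like(a),-np.sin(a),np.cos(a)]; w=ok.copy()
        for _ in range(4):
            s=np.linalg.lstsq(M[w],rim[w],rcond=None)[0]; w=ok&(abs(M@s-rim)<5)
        c+=s[1:]
    print('centre',c,'rim',s[0],'n',w.sum())
    p=prof.mean(0);p=p-cv2.blur(p[None],(41,1))[0]
    T=[];D=[]
    for t in range(-90,100,10):
        k=abs(A-t)<4
        if t in skip: continue
        w=np.clip(-p[k]-3,0,None)
        if w.max()<8: continue
        T.append(t);D.append((w*A[k]).sum()/w.sum()-t)
    T=np.array(T);D=np.array(D);tr=np.radians(T);M=np.c_[np.ones_like(tr),np.sin(tr),np.cos(tr)];w=np.ones(len(T),bool)
    for _ in range(4):
        s=np.linalg.lstsq(M[w],D[w],rcond=None)[0];e=abs(D-M@s);w=e<max(1.2,1.5*np.median(e))
    print(dict(zip(T.tolist(),D.round(1).tolist())));print('fit rot,sin,cos deg',s,'used',T[w],'rms',e[w].std())
    return r,c,s
E
python3 - <<'E'
from h import *
o=robot.get_obs()
from scipy.spatial.transform import Rotation
o7=dict(tool_pos=np.array([.6508,-.3034,.3467]),ee_rot=np.array([[.4144,.9101,0],[.9101,-.4144,0],[0,0,-1.]]))
ticks('s7.png',o7,skip=(0,20)); ticks('s9.png',o,c0=(290,280),skip=(20,))
E
```

```text
centre [296.1431 294.7574] rim 223.80065917135565 n 675
{-90: 0.3, -70: -0.3, -60: 0.0, -50: 0.1, -40: -0.3, -30: -0.4, -20: 0.8, -10: 0.2, 10: -0.0, 30: -0.1, 40: 0.4, 50: 0.0, 60: -0.5, 70: -0.7, 80: -0.4, 90: -1.5}
fit rot,sin,cos deg [-0.6072 -0.2539  0.7975] used [-90 -70 -60 -50 -40 -30 -20 -10  10  30  40  50  60  70  80  90] rms 0.23507923989773818
centre [288.0672 279.0442] rim 216.93560099883703 n 453
{-60: 0.6, 0: -0.9}
fit rot,sin,cos deg [-0.1081 -1.2389 -0.8233] used [-60   0] rms 1.6653345369377348e-16
```

```bash
cat >> h.py <<'E'
def prof(f,o,c,A,radii,plane,H=.0857,dy=-.002):
    r=rect(f,o,H,S=5,dy=dy,plane=plane);g=cv2.cvtColor(r,cv2.COLOR_BGR2GRAY).astype(np.float32);a=np.radians(A)
    print(f,'plane',plane,'deg',' '.join('%3d'%v for v in A))
    for q in radii:
        p=cv2.remap(g,(c[0]-q*np.sin(a)).astype(np.float32)[None],(c[1]+q*np.cos(a)).astype(np.float32)[None],1)[0]
        print(q,' '.join('%3d'%v for v in p))
E
python3 - <<'E'
from h import *
o=robot.get_obs()
o7=dict(tool_pos=np.array([.6508,-.3034,.3467]),ee_rot=np.array([[.4144,.9101,0],[.9101,-.4144,0],[0,0,-1.]]))
prof('s7.png',o7,(296.1,294.8),np.arange(-8,9),(90,110,150,170,190,200),.016)
for pl in(.014,.016): prof('s7.png',o7,(296.1,294.8),np.arange(15,32),(190,200,210,220,230,240,250),pl)
prof('s9.png',o,(288.1,279),np.arange(10,36),(90,110,130,150,160,170,180,190,200,210,220,230,240,250),.016)
E
```

```text
s7.png plane 0.016 deg  -8  -7  -6  -5  -4  -3  -2  -1   0   1   2   3   4   5   6   7   8
90  45  46  44  43  44  45  46  48  48  47  47  47  48  50  52  52  52
110  44  42  45  49  50  50  50  50  50  49  48  47  47  51  54  57  62
150 197 200 196 181 159 134 111  90  79  79  94 120 151 179 193 195 195
170 197 196 200 198 179 148 112  84  73  79 101 136 171 199 208 202 197
190 183 191 196 196 188 163 131 102  88  92 112 141 174 199 205 198 195
200 183 194 197 196 197 189 161 129 109 115 138 165 184 197 202 197 187
s7.png plane 0.014 deg  15  16  17  18  19  20  21  22  23  24  25  26  27  28  29  30  31
190 197 197 196 193 187 183 181 184 187 189 191 190 182 172 166 165 168
200 196 194 183 162 140 126 128 141 153 166 174 176 174 165 149 140 147
210 184 165 140 118  96  78  74  90 119 144 151 144 142 144 146 153 165
220 130 116 122 132 117  88  79 103 136 152 149 143 145 142 126 110 112
230  74  99 134 147 116  81  80 104 128 143 143 134 115  87  59  39  46
240  61  78  95  99  89  78  73  86 117 138 136 116  89  66  50  50  53
250  67  72  90 124 135 102  70  83 117 139 142 125  97
[... 1549 characters left out ...]
  95 107 119 129 136 141 141 139 135 131 131 133 137
200 101 103 107 113 120 125 126 122 111 101  94  94  99 107 115 122 126 130 133 135 134 132 129 127 126 125
210  81  85  91  97 101 102 100  97  92  90  90  95 101 106 112 117 122 128 130 127 119 107  96  88  85  86
220  84  84  86  89  90  87  83  80  81  85  88  89  93  99 108 117 125 129 125 112  94  78  65  58  57  59
230  88  88  89  90  87  84  83  83  85  85  85  88  93 102 112 120 127 126 118 103  85  71  62  58  59  64
240  91  92  92  91  89  87  85  83  82  83  84  87  93 102 113 121 124 117 104  92  83  79  80  84  89  90
250  92  92  91  90  90  88  84  80  77  77  79  84  92  99 104 103  97  90  85  86  89  92  95  95  93  90
```

```bash
cat > lip.py <<'E'
from h import *
def edge(f,th,lx=.054,lz=.028,py=-.048):
    g=cv2.GaussianBlur(cv2.cvtColor(cv2.imread('pics/'+f),cv2.COLOR_BGR2GRAY).astype(np.float32),(3,3),0)
    ux=np.array([.998,.059,0]);uy=np.array([-.059,.998,0]);c,s=np.cos(th),np.sin(th)
    ys=np.arange(-.085,.086,.005);P=[np.array([.586,py,.046])+ux*lx+uy*(y*c-lz*s)+np.array([0,0,y*s+lz*c]) for y in ys]
    p=proj(f,P);D=np.arange(-7,7.01,.25);out=[]
    n=np.array([p[0,1]-p[-1,1],p[-1,0]-p[0,0]]);n/=np.linalg.norm(n);n*=np.sign(n[1])
    q=p[:,None]+D[None,:,None]*n
    v=cv2.remap(g,q[...,0].astype(np.float32),q[...,1].astype(np.float32),1)
    return ys,p,D,v
if __name__=='__main__':
    import sys
    for f,th in(('s8.png',0),('s9.png',.377)):
        ys,p,D,v=edge(f,th);print(f,p[0],p[-1]);print('off',' '.join('%4d'%d for d in D[::4]))
        for i in range(0,len(ys),3): print('%.3f'%ys[i],' '.join('%4d'%d for d in v[i,::4]))
E
python3 lip.py
```

```text
s8.png [245.769 225.677] [285.899  194.0837]
off   -7   -6   -5   -4   -3   -2   -1    0    1    2    3    4    5    6    7
-0.085  185  185  184  183  180  178  179  173  163  152  134  120  125  150  176
-0.070  184  185  184  183  181  179  176  166  156  146  130  118  123  145  173
-0.055  183  183  183  182  182  184  181  166  154  150  139  122  127  151  177
-0.040  184  184  183  182  182  187  186  167  148  138  126  117  125  149  172
-0.025  184  184  183  181  177  176  177  169  155  144  139  148  168  186  190
-0.010  184  183  183  182  180  178  173  163  154  142  127  124  155  182  186
0.005  184  184  182  181  182  186  181  162  149  143  132  128  153  183  182
0.020  184  184  183  181  178  177  178  169  158  140  117  106  119  139  153
0.035  183  183  182  181  179  177  174  163  151  133  111  113  128  136  138
0.050  185  185  183  182  182  186  181  168  157  140  124  124  135  140  141
0.065  174  180  181  181  178  180  179  168  154  134  113  113  131  143  146
0.080  148  148  149  150  152  162  168  159  151  147  146  147  147  147  14
[... 405 characters left out ...]
  204  198  180  158  138  126  139  166  184  187
-0.025  209  209  208  206  202  199  194  176  158  147  143  158  174  181  176
-0.010  209  208  207  206  203  200  192  176  161  157  164  180  190  183  166
0.005  209  208  207  206  203  200  193  174  153  133  118  129  159  188  189
0.020  210  208  207  206  205  203  195  173  152  127  109  112  132  148  155
0.035  209  208  207  206  203  199  190  173  154  128  111  114  130  139  140
0.050  209  208  207  206  202  197  189  173  154  131  112  107  107  109  119
0.065  210  208  207  207  206  204  193  167  150  140  134  131  135  141  146
0.080  185  189  195  198  200  200  190  169  155  149  148  148  148  149  148
```

Request:
arm_command([
  {"dx": -0.0004, "dy": 0.0067, "dz": 0.0058, "ax": -0.0019, "ay": -0.0001, "az": 0, "hand": 0},
  {"dx": -0.0004, "dy": 0.0067, "dz": 0.0058, "ax": -0.0019, "ay": -0.0001, "az": 0, "hand": 0},
  {"dx": 0, "dy": 0, "dz": 0, "ax": 0, "ay": 0, "az": 0, "hand": 0},
  {"dx": 0, "dy": 0, "dz": 0, "ax": 0, "ay": 0, "az": 0, "hand": 0},
  {"dx": 0, "dy": 0, "dz": 0, "ax": 0, "ay": 0, "az": 0, "hand": 0},
  {"dx": 0, "dy": 0, "dz": 0, "ax": 0, "ay": 0, "az": 0, "hand": 0},
  {"dx": 0, "dy": 0, "dz": 0, "ax": 0, "ay": 0, "az": 0, "hand": 0},
  {"dx": 0, "dy": 0, "dz": 0, "ax": 0, "ay": 0, "az": 0, "hand": 0},
  {"dx": 0, "dy": 0, "dz": 0, "ax": 0, "ay": 0, "az": 0, "hand": 0},
  {"dx": 0, "dy": 0, "dz": 0, "ax": 0, "ay": 0, "az": 0, "hand": 0},
])

```text
time_s: 21.08
tool_pos: [0.5899, -0.1193, 0.1318]
ee_rot: [[-0.056, 0.998, -0.018], [0.937, 0.059, 0.345], [0.346, 0.003, -0.938]]
wrist_force: [-2.0, -4.0, 6.7]
grip_width: 0.0265
grip_force: 92.3
```

```bash
cat >> lip.py <<'E'
def slope(f,th,py=-.048):
    # brightness level crossing offset along the lip, linear fit -> tilt correction
    ys,p,D,v=edge(f,th,py=py)
    off=[]
    for r in v:
        a=r[(D>-5)&(D<-3)].mean(); b=a-25; i=np.where((r[1:]<b)&(r[:-1]>=b)&(D[1:]>-3))[0]; off.append(D[i[0]]+.25*(r[i[0]]-b)/(r[i[0]]-r[i[0]+1]) if len(i) else np.nan)
    off=np.array(off);ok=~np.isnan(off)&(abs(ys)<.068)
    for _ in range(3):
        c=np.polyfit(ys[ok],off[ok],1);ok&=abs(off-np.polyval(c,ys))<.4
    return c
def bedtilt(f):
    from scipy.optimize import brentq
    return brentq(lambda t:slope(f,t)[0],-.06+T0,.06+T0,xtol=1e-3)
E
python3 - <<'E'
from h import *
import lip
chk();o=robot.get_obs();avg('s10.png')
for f,t0 in(('s8.png',0),('s9.png',.385),('s10.png',.365)):
  ts=t0+np.arange(-.06,.061,.02);S=[lip.slope(f,t) for t in ts]
  k=np.polyfit([s[0] for s in S],ts,1);print(f,'bed tilt',k[1],np.array(S)[3])
prof('s10.png',o,(288.1,279),np.arange(10,36),(150,160,170,180,190,200,210,220,230,240),.016)
E
```

```text
tilt 0.3531228667938109 TCP in bed frame y,z -0.035453865838193564 0.10446261220456093 x -0.000210655150829954 F [-2.0245 -3.9727  6.7338] T [-0.4263  0.5537  0.2024] roll 0.0028698164891135056
s8.png bed tilt -0.007331174635019056 [1.0191 0.8253]
s9.png bed tilt 0.38988152749284904 [-0.8613 -0.3202]
s10.png bed tilt 0.3677016562148856 [-0.617  -0.2964]
s10.png plane 0.016 deg  10  11  12  13  14  15  16  17  18  19  20  21  22  23  24  25  26  27  28  29  30  31  32  33  34  35
150 149 141 132 123 114 106  97  91  85  82  82  85  91  99 108 118 126 135 142 148 154 159 163 165 165 165
160 152 145 137 126 116 103  93  85  83  85  88  94 100 106 111 118 125 133 139 146 154 159 163 165 164 163
170 157 150 138 126 114 105  97  93  93  94  96 100 102 105 110 117 125 134 143 151 159 164 165 163 159 154
180 152 143 135 125 117 110 107 106 109 111 111 110 108 108 111 117 127 137 150 161 167 168 163 155 145 137
190 133 127 119 112 109 109 111 116 122 125 123 117 109 104 106 115 128 143 156 162 162 156 147 139 134 133
200 100  95  92  93  96 103 115 128 138 139 129 116 106 103 110 121 132 141 144 145 141 135 126 120 116 118
210  76  73  72  78  90 106 121 130 131 122 110 102 103 110 119 126 130 129 127 123 116 106  97  89  87  90
220  68  68  72  80  90  99 102  97  90  84  84  92 104 116 122 124 125 125 123 118 108  94  79  65  55  52
230  79  79  80  84  87  85  78  69  67  74  85  97 106 112 119 127 137 145 146 134 112  88  66  52  45  45
240  88  88  89  90  89  82  76  73  75  79  84  90  96 105 116 130 139 137 124 107  89  76  68  67  68  71
```

Request:
arm_command([
  {"dx": 0, "dy": 0, "dz": 0, "ax": 0, "ay": 0, "az": 0, "hand": 0},
  {"dx": 0, "dy": 0, "dz": 0, "ax": 0, "ay": 0, "az": 0, "hand": 0},
  {"dx": 0, "dy": 0, "dz": 0, "ax": 0, "ay": 0, "az": 0, "hand": 0},
  {"dx": 0, "dy": 0, "dz": 0, "ax": 0, "ay": 0, "az": 0, "hand": 0},
  {"dx": 0, "dy": 0, "dz": 0, "ax": 0, "ay": 0, "az": 0, "hand": 0},
  {"dx": 0, "dy": 0, "dz": 0, "ax": 0, "ay": 0, "az": 0, "hand": 0},
  {"dx": 0, "dy": 0, "dz": 0, "ax": 0, "ay": 0, "az": 0, "hand": 0},
  {"dx": 0, "dy": 0, "dz": 0, "ax": 0, "ay": 0, "az": 0, "hand": 0},
  {"dx": 0, "dy": 0, "dz": 0, "ax": 0, "ay": 0, "az": 0, "hand": 0},
  {"dx": 0, "dy": 0, "dz": 0, "ax": 0, "ay": 0, "az": 0, "hand": 0},
])

```text
time_s: 22.58
tool_pos: [0.5899, -0.1193, 0.1318]
ee_rot: [[-0.056, 0.998, -0.018], [0.937, 0.059, 0.345], [0.346, 0.003, -0.938]]
wrist_force: [-1.9, -3.4, 7.6]
grip_width: 0.0268
grip_force: 92.3
```

Run:
```python
from h import *
import lip
chk();o=robot.get_obs();avg('s11.png')
for f,t0 in(('s11.png',.365),):
  ts=t0+np.arange(-.06,.061,.02);S=[lip.slope(f,t) for t in ts]
  k=np.polyfit([s[0] for s in S],ts,1);print(f,'bed tilt',k[1])
prof('s11.png',o,(288.1,279),np.arange(10,36),(150,160,170,180,190,200,210,220,230,240),.016)
c=snap('scene','s12.png');prof('s12.png',o,(288.1,279),np.arange(10,36),(150,170,190,200,210,220,230),.016)
i9,i11=[cv2.imread('pics/'+f,0).astype(int) for f in('s9.png','s11.png')]
px=proj('s11.png',[np.array(o['tool_pos'])+gaugeR(o)@[.016,-.015,-.0857+.066-.036]])[0].round().astype(int);print(px)
for i in(i9,i11): print(i[px[1]-7:px[1]+8,px[0]-9:px[0]+10])
```

```text
tilt 0.35312857492775157 TCP in bed frame y,z -0.03543276884442174 0.10445558347994963 x -0.00021367192392386932 F [-1.8532 -3.3996  7.6196] T [-0.4408  0.5365  0.2061] roll 0.002862461492659095
s11.png bed tilt 0.3682430570682504
s11.png plane 0.016 deg  10  11  12  13  14  15  16  17  18  19  20  21  22  23  24  25  26  27  28  29  30  31  32  33  34  35
150 149 142 132 123 115 106  99  91  85  82  82  84  90  98 106 116 126 134 141 148 154 160 164 166 166 165
160 153 146 138 127 117 105  94  86  84  86  89  94 100 107 113 119 126 133 141 148 155 161 164 166 165 163
170 158 150 140 127 114 105  97  94  93  95  97 100 103 107 111 118 126 134 143 151 158 163 165 163 159 154
180 152 143 134 125 116 110 107 106 109 110 111 109 107 107 110 116 125 138 150 160 167 168 163 156 146 139
190 133 127 120 113 109 109 112 116 121 123 120 114 107 105 108 118 131 145 157 161 162 155 147 140 134 133
200 102  96  93  94  96 102 111 122 129 130 122 112 105 104 112 122 133 140 143 143 139 133 125 119 115 117
210  76  73  73  77  87  98 110 118 119 114 105 100 103 109 119 126 129 128 126 122 116 106  
[... 2964 characters left out ...]
 111 104 118  99  69  89  94  73  70  84 144
  201]
 [160 159 160 159 160 155 161 109 124  81  71  88  88  77  70  76 144 200
  210]
 [158 151 158 159 159 134 166 106 124  76  88  89  80  71  80 123 198 209
  210]
 [151 123 156 155 158 128 138 114  74  89  93  86  73  67 119 198 208 210
  210]
 [126 151 151 125 143  87 121 114  75  88  94  76  69  81 168 202 208 209
  208]
 [ 97 116  96  73  54  55 149 102  74  91  72  71  84 139 199 209 210 209
  208]
 [ 50  50  52  63  63  69  99  85  69  74  72  76 145 200 208 209 208 208
  207]
 [ 57  59  61  87  91  92  92  90  78  72  76 123 198 207 209 209 209 208
  209]
 [ 70  69  69  88  92  92  91  86  73  70 114 196 206 208 208 208 208 209
  208]]
```

```bash
cat > base.py <<'E'
from h import *
def tilt(f,o,th0):
    g=cv2.cvtColor(cv2.imread('pics/'+f),cv2.COLOR_BGR2GRAY).astype(np.float32);res=[]
    for th in th0+np.arange(-.06,.061,.02):
        ux=np.array([.998,.059,0]);uy=np.array([-.059,.998,0]);c,s=np.cos(th),np.sin(th)
        ys=np.arange(-.08,.006,.0025)
        P=[np.array([.586,-.048,.046])+ux*.018+uy*(y*c-.02*s)+np.array([0,0,y*s+.02*c]) for y in ys]
        p=proj(f,P);n=np.array([p[0,1]-p[-1,1],p[-1,0]-p[0,0]]);n/=np.linalg.norm(n);n*=np.sign(n[1]);D=np.arange(-6,8,.1)
        q=p[:,None]+D[None,:,None]*n;v=cv2.remap(g,q[...,0].astype(np.float32),q[...,1].astype(np.float32),1)
        off=[];
        for r in v:
            i=np.where((r[1:]>=140)&(r[:-1]<140))[0]; off.append(D[i[-1]] if len(i) else np.nan)
        off=np.array(off);ok=~np.isnan(off)
        for _ in range(3):
            k=np.polyfit(ys[ok],off[ok],1);ok&=abs(off-np.polyval(k,ys))<.5
        res.append((k[0],th,k[1],ok.sum()))
    res=np.array(res);print(f,'gauge tilt',np.polyfit(res[:,0],res[:,1],1)[1],res[3])
E
python3 - <<'E'
from base import *
tilt('s9.png',None,.38);tilt('s11.png',None,.36)
E
```

```text
s9.png gauge tilt 0.38796624827146053 [-1.535   0.38   -1.6347 35.    ]
s11.png gauge tilt 0.36624584654408043 [-1.1877  0.36   -1.6331 35.    ]
```

Request:
arm_command([
  {"dx": 0, "dy": -0.004, "dz": -0.0035, "ax": 0.0011, "ay": 0.0001, "az": 0, "hand": 0},
  {"dx": 0, "dy": 0, "dz": 0, "ax": 0, "ay": 0, "az": 0, "hand": 0},
  {"dx": 0, "dy": 0, "dz": 0, "ax": 0, "ay": 0, "az": 0, "hand": 0},
  {"dx": 0, "dy": 0, "dz": 0, "ax": 0, "ay": 0, "az": 0, "hand": 0},
  {"dx": 0, "dy": 0, "dz": 0, "ax": 0, "ay": 0, "az": 0, "hand": 0},
  {"dx": 0, "dy": 0, "dz": 0, "ax": 0, "ay": 0, "az": 0, "hand": 0},
  {"dx": 0, "dy": 0, "dz": 0, "ax": 0, "ay": 0, "az": 0, "hand": 0},
  {"dx": 0, "dy": 0, "dz": 0, "ax": 0, "ay": 0, "az": 0, "hand": 0},
  {"dx": 0, "dy": 0, "dz": 0, "ax": 0, "ay": 0, "az": 0, "hand": 0},
  {"dx": 0, "dy": 0, "dz": 0, "ax": 0, "ay": 0, "az": 0, "hand": 0},
])

```text
time_s: 24.12
tool_pos: [0.5899, -0.1199, 0.1312]
ee_rot: [[-0.056, 0.998, -0.018], [0.934, 0.059, 0.352], [0.352, 0.003, -0.936]]
wrist_force: [-2.0, -2.9, 6.7]
grip_width: 0.0265
grip_force: 92.3
```

Run:
```python
from base import *
import lip
chk();o=robot.get_obs();avg('s13.png');tilt('s13.png',None,.375)
ts=.37+np.arange(-.06,.061,.02);k=np.polyfit([lip.slope('s13.png',t)[0] for t in ts],ts,1);print('bed',k[1])
px=np.array([239,215]);i=cv2.imread('pics/s13.png',0).astype(int);print(i[px[1]-7:px[1]+6,px[0]-5:px[0]+3])
```

```text
tilt 0.36004389959442373 TCP in bed frame y,z -0.03548887488383826 0.10441808315259557 x -0.00023532294205895314 F [-2.0094 -2.9418  6.6884] T [-0.4     0.4869  0.1089] roll 0.0026433809706255364
s13.png gauge tilt 0.3700758296932481 [ 1.2885  0.375  -1.6003 35.    ]
bed 0.371584735322827
[[158 159 152  87  53 150 160 159]
 [160 159 110  60  48 149 160 159]
 [159 160 111  61  54 150 160 159]
 [159 160 110  60  87 151 159 152]
 [160 160 122  68 118 155 160 110]
 [159 159 159  92 101 147 152 105]
 [159 160 159  92 122 124  99  67]
 [160 156 155  95 122  99  75  87]
 [159 133 137 107 110  75  88  90]
 [159 131 161 117  77  87  92  86]
 [147 103 144 101  91  92  94  74]
 [ 89  61 157 104 107  99  74  69]
 [ 59  68 140  95  70  73  71  76]]
```

```bash
python3 -c "
from rig import robot
print(robot.hand_in())"
```

```text
the job is handed in; nothing more can be done
None
```

The job is handed in: the three shards are in the tray, the scraper is back on the table, and the gauge is gripped and pressed flat on the bed. Its tilt is about 0.37 rad, with the pointer on the set mark as closely as the images allow (to about 0.01–0.02 rad).

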